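Close a loaded leaf drill jig

ROBOT

A 6-joint arm with a two-finger parallel gripper is mounted at the origin on a cart in front of the work surface, level with it; the furniture and walls round the work are solid. World frame = base frame: x ahead of the robot, y to its left, z up, the work surface at z = 0. Lengths are in m, angles in rad, forces in N, time in s.
With the tool pointing down it reaches from about 0.4 to 0.825 m from the base axis. Payload 7 kg.
Tool frame: the origin (TCP) lies between the finger pads; the fingertips stand 14 mm ahead of it and the grasp point (between the pads) lies 5 mm behind it (bot.nose_length is the distance from the TCP to the fingertips, in m); z points along the fingers, y is the line along which they close (so a half turn about z gives the same grasp; the last joint's range is limited). The gripper opens to 88 mm and grips with 3 to 60 N. Pads are 19 mm wide; open, the fingers measure 130 mm over their backs; the gripper's body (78 mm by 193 mm) begins 47 mm behind the grasp point.
Start: joints at [-0.942, 0.359, 0.012, 0, -1.224, -0.288], TCP at [0.226, -0.636, 0.241] pointing down, gripper open.
Joint ranges: [-3.07, 3.07], [-1.43, 2.12], [-1.02, 1.25], [-3.03, 1.67], [-3.05, -0], [-3.03, 3.03]. Speed limits (rad/s): [2.39, 2.39, 3.01, 3.14, 3.14, 3.14].

INTERFACE

Orientations are given as a unit quaternion [w, x, y, z].
In Python, from station import bot, capture, calibration gives the robot as it stands. The module is installed in compiled form; this text tells all that it offers.
- The arm moves only by the tool carry_out, never from a script. Its argument "deltas" is a list of rows, each a list of 3 entries, a list of its own where there are three numbers: the turn, a rotation vector about the tool's x, y, z in units of 6 degrees (1.0 is 6 degrees), then the shift along the tool's x, y, z in units of 40 mm (1.0 is 40 mm), then the finger opening in mm, from 0 to 87.6. A call has 1 to 8 rows; each row is the pose to reach, as a shift and turn from the pose commanded when the call began, along the tool's axes at that moment; what a row does not reach only later rows make up. A row lasts 1/8 s, in which the tool goes at most 62.5 mm and 10.7 degrees, less where a joint would pass 70% of its speed; a pose out of reach is approached as far as the arm can. A call with a gripper value outside its range is refused whole. The fingers move at their own pace and stop on an object; "squeeze" is the grip in N (left out, the last holds). Time passes only in rows, so rows that repeat a pose let the fingers close. It gives the time, the measured TCP pose, the force, the opening and the grip force at its end, in the units of the state.
- bot.sense(): the state, without advancing time (a new reading comes with each control period).
- capture(name): name is "scene" or "top" or "wrist"; returns the picture (384x512x3 uint8, red, green, blue); there is no depth.
- calibration(name): a dict with "fx", "fy", "cx", "cy" (pixels), "view" (4x4, takes a point from world to camera coordinates); the wrist camera has in their place "T_tool_cam" (4x4, takes a point from camera to tool coordinates, whose origin is the TCP and whose axes are the flange's). Camera axes: x right, y up, looking along -z (the intrinsics and any distortion apply to the point x, -y, -z); pixel columns grow to the right and rows downward; lengths in m; the calibration is good to about 2 mm. A picture is of the moment at which its call begins: read the wrist's pose just before it. calibration takes no time and is no camera call.
- bot.job_done(): hands the job in; it is judged then, once.
The state is a dict: "t": time; "q": joint angles; "qd": joint speeds; "effort": joint torques, N m; "tool_pos": TCP position; "tcp_rot": TCP orientation; "wrist_force": force on the tool from outside, world axes, zero at the start; "wrist_torque": the same for the moment, N m; "width": finger opening in m; "finger_force": force on a finger pad.
Only numpy, scipy, OpenCV 4.12 (cv2) and the standard library are available. Lean on these libraries where they do the work, as an engineer would, in place of code of your own. Each camera call takes 0.05 s, during which the arm holds its last target. There are 200 camera calls.

TASK

Make the drill jig ready for drilling, pushing with the fingertips only: push the block that sticks out of the jig's nest fully home against the end stop, then push the hinged leaf down shut over it, then swing the latch all the way across the shut leaf. Never lift the block, and leave everything else on the bench where it is.

Things in the scene. Friction and masses are not known exactly. Their poses are not given: they have to be found in the camera images.
- jig: Metal leaf drill jig screwed to the bench. Origin on the bench surface below the nest; x runs along the nest from its open mouth (-x, roughly towards the robot) to its end stop (+x), y to the left of that, z up. Dark base plate x -60..+70, y -62..+62 mm, top at z 12. It carries the nest, a hinged leaf at the +x end and a swing latch on the -y side.
- nest_stop (a point): Foot of the end stop's face, jig x +32, y 0, z 12 mm. Two nest walls run from it to the mouth at jig x -22: 42 mm apart (y -21 and +21), outer faces at y -32.5 and +32.5, tops at z 41.
- block: The loose block to be drilled: polished steel box 57 x 39 x 27 mm, about 0.16 kg, with a black cap on one end and one black side, here on top. It lies in the nest on the base plate (z 12 to 39), 57 mm along the nest, cap towards the mouth. Origin: middle of its plain far end, which meets the end stop; home at jig x +32 (z 25.5). Its own z axis runs towards the mouth.
- block_cap (a point): Middle of the block's black cap end, the face to push: 39 mm wide, jig z 12 to 39. At the start it is 8 to 24 mm outside its home place, which is jig x -25 (3 mm outside the nest walls).
- leaf (a joint): Angle of the aluminium leaf in rad: 0 = shut, flat over the nest; pi/2 = straight up; starts open a little past upright, leaning away from the mouth. Stiff hinge: stays where it is left, 1 to 3 N at its end push it. A nose under its end comes down in front of the block's cap with 2 mm play, so it shuts only over a block that is home.
- leaf_hinge (a point): Middle of the leaf's hinge line, which runs along jig y; at jig x +42, y 0, z 47 mm. The leaf is 60 mm wide (y), 12 mm thick and reaches 81 mm from this line. Its outer face (top when shut, facing away from the mouth when upright) is flat and 6 mm from the hinge line: jig z 53 when shut.
- leaf_tab (a point): On the thumb tab at the leaf's free end, at the outer face, 95 mm from the hinge line (the tab ends at 97 mm; 24 mm wide, 5 mm thick, flush with the outer face). Moves with the leaf.
- latch (a joint): Angle of the swing latch in rad about a vertical pivot: 0 = pointing along jig +x beside the nest, negative = swung outwards (as it starts), 1.57 = its stop, pointing along jig +y across the shut leaf; grows anticlockwise from above. Stays where it is left, about 1.5 N at the pin turn it. Steel bar 14 mm wide, 63 mm long, jig z 55 to 63.
- latch_pivot (a point): Pivot of the latch, jig x -15, y -46, z 55 mm, on a post 17 mm thick.
- latch_pin (a point): Top centre of the latch's upright pin: 10 mm thick, standing 20 mm above the bar (jig z 63 to 83), 52 mm from the pivot.
- blank_1: Bystander: another block, 39 x 27 x 57 mm, standing behind the jig. Origin: middle of its underside.
- blank_2: Bystander: another block, 39 x 27 x 57 mm, standing beside the jig on the side away from the latch (jig y about +83 mm). Origin: middle of its underside.
- oil_bottle: Bystander: small oil bottle, 43 mm thick, 141 mm high, standing farther back. Origin: middle of its underside.
- brush: Bystander: brush 137 mm long lying farther back on the left. Origin: middle of its underside.
- sleeve_1: Bystander: brown rectangular sleeve 22 x 42 x 34 mm, behind the jig on the right. Origin: middle of its underside.
- sleeve_2: Bystander: a second brown sleeve 22 x 42 x 34 mm near the first. Origin: middle of its underside.
- hex_key: Bystander: hex key 92 x 32 x 6 mm lying farther back. Origin: middle of its underside.

How it is judged:
On the way, in this order (a step that is already met when the one before it is completed fails the run):
1. the block is home against the end stop while the leaf still stands open (x of block in the frame of jig above 0.03 m and value of joint leaf above 1 rad), for 0.2 s.
2. the leaf is shut over the block, the latch still clear (value of joint leaf below 0.04 rad and value of joint latch below 0.4 rad), for 0.2 s.
3. the latch is all the way across the leaf (value of joint latch above 1.45 rad), for 0.2 s.
At the end, for the whole second after the job is handed in: The block lies in the nest within 2 mm of the end stop, the leaf is shut (joint below 0.04 rad), the latch is across it (joint above 1.45 rad) and all is at rest (x of block in the frame of jig above 0.03 m and z of block in the frame of jig below 0.0275 m and value of joint leaf below 0.04 rad and value of joint latch above 1.45 rad and linear speed of block below 0.01 m/s); the robot touches nothing.
It fails at once if the block is lifted or tipped out of the nest (z of block in the frame of jig above 0.0335 m).
It fails at once if one of the other things is moved by more than 15 mm (distance of any of blank_1, blank_2, oil_bottle, brush, sleeve_1, sleeve_2, hex_key from where it was at the start of the episode above 0.015 m).
It also fails if it takes over 58 s, if anything falls off the work surface, if the arm or the gripper's body presses on something with over 40 N, if the wrist force passes 120 N, or if a joint passes its speed limit or range.

## Working session

There is one attempt and no reset: what is moved stays moved. The work goes in short steps, Python scripts to look and compute and a tool call to move; the robot and the scene stay as the last step left them, time stands still between calls to the robot, and variables do not carry over. Pictures are saved under pics/ and viewed, at most 10 in all, crops included, and the job is handed in when it is done.

Besides the shell and the picture viewer there is one more tool, called after "Emit:" by a JSON object that holds its "method" and its "body", one argument or row to a line. carry_out: Moves the arm, as the interface text tells. Its arguments: {"type":"object","properties":{"deltas":{"type":"array"},"squeeze":{"type":"number"}},"required":["deltas"]}

```bash
mkdir -p pics
python3 - <<'E'
from station import bot,capture,calibration
import cv2,numpy as np
s=bot.sense();print(s['t'],s['tool_pos'],s['tcp_rot'],s['width'],bot.nose_length)
for n in ['scene','top']:
    im=capture(n);cv2.imwrite(f'pics/{n}0.png',im[...,::-1])
    c=calibration(n);print(n,{k:(np.round(v,4).tolist() if k=='view' else v) for k,v in c.items()})
c=calibration('wrist');print(c)
a=cv2.imread('pics/scene0.png')
E
```

```text
0.0 [ 0.22543397 -0.63574669  0.23966567] [-2.02268998e-04 -1.69519487e-01  9.85526508e-01  7.77354722e-04] 0.08765523243665442 0.014
scene {'fx': 477.1811142815732, 'fy': 477.1811142815732, 'cx': 255.72288626908866, 'cy': 180.24602192090924, 'view': [[0.7945, -0.6068, 0.0231, -0.6135], [0.3415, 0.4779, 0.8093, -0.2135], [-0.5021, -0.6351, 0.5869, -0.9972], [0.0, 0.0, 0.0, 1.0]]}
top {'fx': 387.7756121382833, 'fy': 387.7756121382833, 'cx': 256.4509122556, 'cy': 188.5310503446892, 'view': [[0.0151, -0.9996, -0.0232, -0.1709], [0.986, 0.0111, 0.1665, -0.6218], [-0.1662, -0.0253, 0.9858, -0.9434], [0.0, 0.0, 0.0, 1.0]]}
{'fx': 282.69723853528046, 'fy': 282.69723853528046, 'cx': 254.9880822308493, 'cy': 197.32688339971418, 'T_tool_cam': array([[ 5.61932617e-04,  9.57463505e-01,  2.88553843e-01,
         7.81116554e-02],
       [ 9.99999748e-01, -6.63241568e-04,  2.53322294e-04,
         1.68050048e-04],
       [ 4.33927755e-04,  2.88553628e-01, -9.57463637e-01,
        -1.43358285e-01],
       [ 0.00000000e+00,  0.00000000e+00,  0.00000000e+00,
         1.00000000e+00]])}
```

View pics/scene0.png

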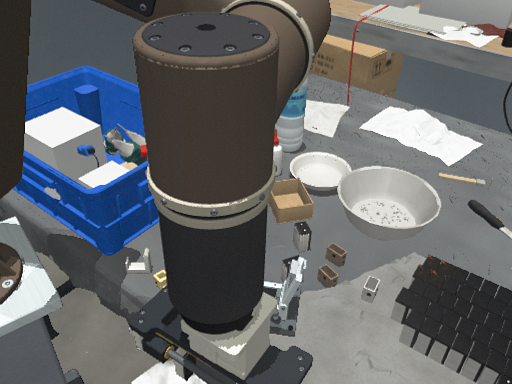

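View pics/top0.png

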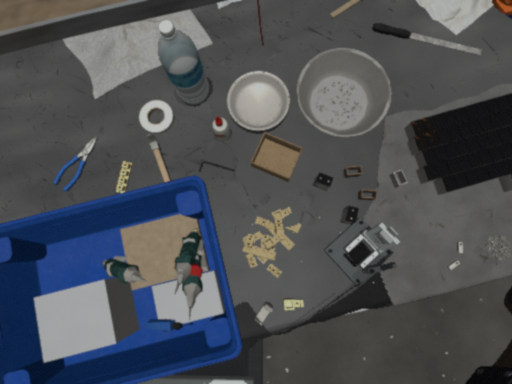

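The scene camera is mostly blocked by the arm. The top view shows the jig near (365,250), with the leaf towards (385,235). Next I'll enlarge the top view.

```bash
cat > h.py <<'E'
import numpy as np,cv2
from station import bot,capture,calibration
from scipy.spatial.transform import Rotation as R
def Rt(s): w,x,y,z=s['tcp_rot'];return R.from_quat([x,y,z,w]).as_matrix()
def ray(name,uv,s=None):
    c=calibration(name)
    if name=='wrist':
        T=np.eye(4);T[:3,:3]=Rt(s);T[:3,3]=s['tool_pos'];M=T@c['T_tool_cam']
    else: M=np.linalg.inv(c['view'])
    d=np.array([(uv[0]-c['cx'])/c['fx'],-(uv[1]-c['cy'])/c['fy'],-1.])
    return M[:3,3],M[:3,:3]@d
def onz(name,uv,z,s=None):
    o,d=ray(name,uv,s);return o+d*(z-o[2])/d[2]
def meet(r1,r2):
    A=np.c_[r1[1],-r2[1]];k=np.linalg.lstsq(A,r2[0]-r1[0],rcond=None)[0]
    p=r1[0]+k[0]*r1[1];q=r2[0]+k[1]*r2[1];return (p+q)/2,np.linalg.norm(p-q)
def proj(name,P,s=None):
    c=calibration(name)
    if name=='wrist':
        T=np.eye(4);T[:3,:3]=Rt(s);T[:3,3]=s['tool_pos'];V=np.linalg.inv(T@c['T_tool_cam'])
    else: V=c['view']
    p=V[:3,:3]@np.array(P)+V[:3,3];return np.array([c['cx']+c['fx']*p[0]/-p[2],c['cy']-c['fy']*p[1]/-p[2]])
E
python3 - <<'E'
from h import *
a=cv2.imread('pics/top0.png')[195:295,315:435]
cv2.imwrite('pics/topc.png',cv2.resize(a,None,fx=6,fy=6,interpolation=cv2.INTER_CUBIC))
print(onz('top',(365,250),.012),onz('top',(351,214),.0))
E
```

```text
[ 0.47299056 -0.44378053  0.012     ] [ 0.56684496 -0.41288465  0.        ]
```

View pics/topc.png

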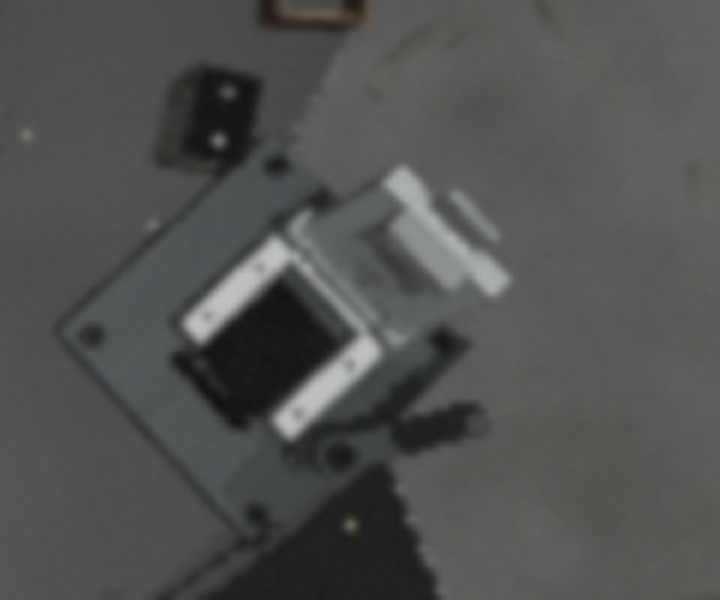

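The crop shows the base plate corners at (58,328) and (245,540), the white wall tops with mouth ends at (180,320) and (292,440), and the black block sticking out to (175,355)-(240,425). The leaf is upright at the top right and the latch bar points right, ending at (485,420).

Run:
```python
from h import *
f=lambda u,v,z:onz('top',(315+(u+.5)/6-.5,195+(v+.5)/6-.5),z)
A=f(58,328,.012);B=f(245,540,.012);print(A,B,np.linalg.norm(A-B))
y=(A-B)/np.linalg.norm(A-B);x=np.array([y[1],-y[0],0]);print('yaw',np.degrees(np.arctan2(x[1],x[0])))
O=(A+B)/2+.06*x;print('O base',O)
W1=f(180,320,.041);W2=f(292,440,.041);print('walls',W1,W2,np.linalg.norm(W1-W2)); y=(W1-W2)/np.linalg.norm(W1-W2);x=np.array([y[1],-y[0],0]);print(np.degrees(np.arctan2(x[1],x[0])),(W1+W2)/2+.022*x)
s=bot.sense();M=Rt(s);print(M.round(3),s['tool_pos'])
```

```text
[ 0.47334662 -0.33923712  0.012     ] [ 0.38580384 -0.41687945  0.012     ] 0.11701311709724839
yaw -48.42994426857306
O base [ 0.46938735 -0.42294698  0.012     ]
walls [ 0.47699465 -0.38576424  0.041     ] [ 0.42854002 -0.43079463  0.041     ] 0.06614822268429671
-47.09773690453158 [ 0.46774383 -0.42439479  0.041     ]
[[-0.943 -0.334 -0.001]
 [-0.334  0.943  0.001]
 [ 0.     0.001 -1.   ]] [ 0.22543967 -0.63582487  0.23973592]
```

Emit:
{"method": "carry_out", "body": {
  "deltas": [
    [[0, 0, 1.5], [-0.9, 0.6, 0], 20],
    [[0, 0, 3], [-1.8, 1.2, 0], 20],
    [[0, 0, 4.5], [-2.8, 1.9, 0], 20],
    [[0, 0, 6], [-3.8, 2.6, 0], 20],
    [[0, 0, 7.5], [-4.8, 3.2, 0], 20],
    [[0, 0, 9], [-5.6, 3.8, 0], 20],
    [[0, 0, 10.3], [-6.4, 4.3, 0], 20],
    [[0, 0, 11.2], [-6.8, 4.6, 0], 20]
  ]
}}

```text
t: 1.1
tool_pos: [0.4213, -0.3703, 0.2403]
tcp_rot: [-0.0, 0.405, 0.914, 0.0]
wrist_force: [0.3, -0.6, 1.1]
width: 0.0205
finger_force: 0.0
```

Emit:
{"method": "carry_out", "body": {
  "deltas": [
    [[0, 0, 0], [0, 0, 0], 0],
    [[0, 0, 0], [0, 0, 0], 0]
  ]
}}

```text
t: 1.35
tool_pos: [0.4202, -0.372, 0.2404]
tcp_rot: [-0.0, 0.403, 0.915, -0.0]
wrist_force: [-0.3, -0.6, 0.4]
width: 0.0055
finger_force: 0.0
```

Run:
```python
from h import *
import pickle
s=bot.sense();im=capture('wrist');print(s['t'],s['tool_pos'],s['q'].round(2) if hasattr(s['q'],'round') else s['q'],s['width']);print(Rt(s).round(3))
pickle.dump(s,open('w1.pkl','wb'));im=im[...,::-1];cv2.imwrite('pics/w1.png',im)
x=np.array([.673,-.740,0])
O=np.array([.468,-.424,0]);c=proj('wrist',O+[0,0,.03],s);print(c)
u,v=[int(max(0,t)) for t in c-[130,100]]
print(u,v);cv2.imwrite('pics/w1c.png',cv2.resize(im[v:v+200,u:u+260],None,fx=3,fy=3,interpolation=cv2.INTER_CUBIC))
```

```text
1.35 [ 0.42017481 -0.3719989   0.24039066] [-0.38  0.17 -0.24  0.   -1.16 -2.03] 0.005453458239274658
[[-0.675  0.738 -0.   ]
 [ 0.738  0.675  0.   ]
 [ 0.    -0.    -1.   ]]
[255.09507911 227.28256191]
125 127
```

View pics/w1c.png

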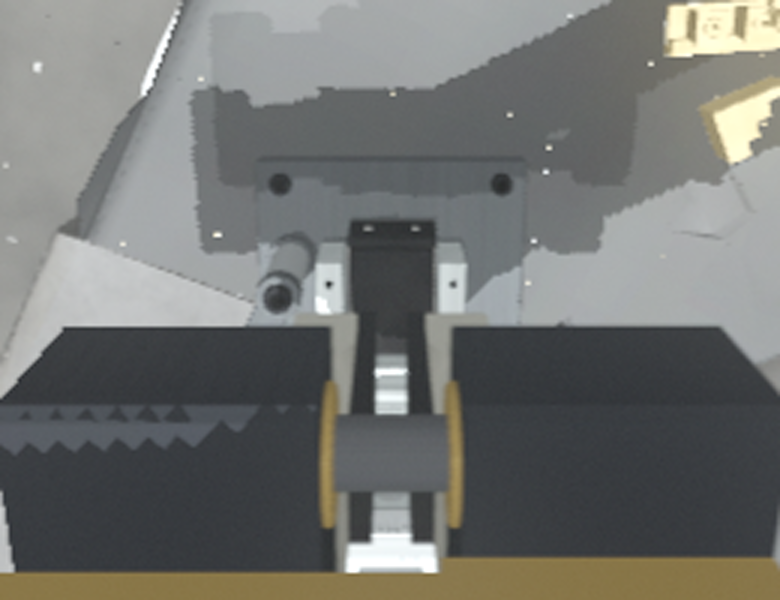

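The wrist crop shows the base's mouth edge at (258,158)-(526,158). The cap's face spans (350..435, 220..245), and the white walls' mouth ends are at v≈243, u 317/342 and 438/466. The gripper hides the rest, so I'll back off 80 mm for a second view.

Emit:
{"method": "carry_out", "body": {
  "deltas": [
    [[0, 0, 0], [1, 0, 0], 0],
    [[0, 0, 0], [2, 0, 0], 0],
    [[0, 0, 0], [2, 0, 0], 0],
    [[0, 0, 0], [2, 0, 0], 0]
  ]
}}

```text
t: 1.9
tool_pos: [0.3667, -0.3133, 0.241]
tcp_rot: [0.001, 0.404, 0.915, -0.0]
wrist_force: [-0.3, -0.5, 0.6]
width: 0.0003
finger_force: 0.0
```

Run:
```python
from h import *
import pickle
s=bot.sense();im=capture('wrist');print(s['t'],s['tool_pos'],s['width'])
pickle.dump(s,open('w2.pkl','wb'));im=im[...,::-1];cv2.imwrite('pics/w2.png',im)
c=proj('wrist',np.array([.468,-.424,0.03]),s);print(c)
u,v=[int(max(0,t)) for t in c-[130,100]]
print(u,v);cv2.imwrite('pics/w2c.png',cv2.resize(im[v:v+200,u:u+260],None,fx=3,fy=3,interpolation=cv2.INTER_CUBIC))
```

```text
1.9 [ 0.36666772 -0.31334556  0.24098684] 0.0003131975583009011
[255.1099096  278.19671362]
125 178
```

View pics/w2c.png

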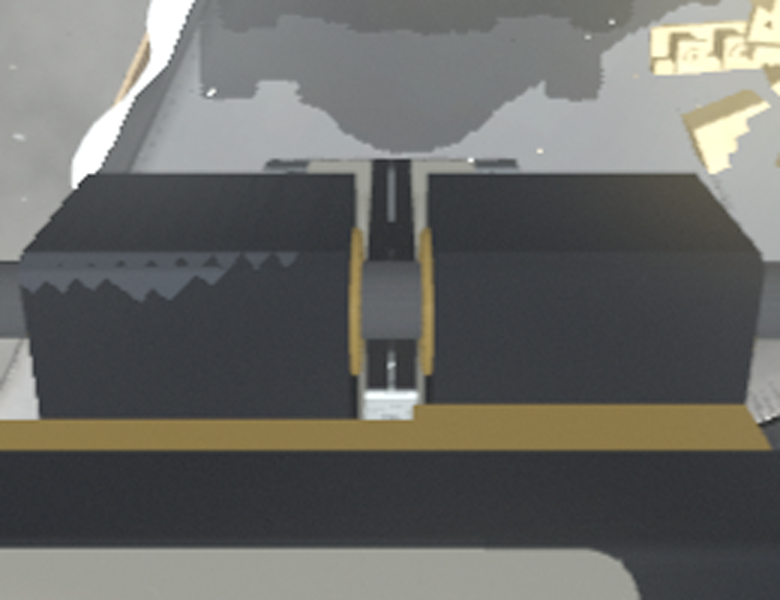

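The jig went behind the gripper, so I need to go the other way, past the leaf. The base edge is just visible at v≈160.

Emit:
{"method": "carry_out", "body": {
  "deltas": [
    [[0, 0, 0], [-1, 0, -0.4], 0],
    [[0, 0, 0], [-2.2, 0, -0.75], 0],
    [[0, 0, 0], [-3.4, 0, -0.75], 0],
    [[0, 0, 0], [-4.6, 0, -0.75], 0],
    [[0, 0, 0], [-5.25, 0, -0.75], 0],
    [[0, 0, 0], [-5.25, 0, -0.75], 0],
    [[0, 0, 0], [-5.25, 0, -0.75], 0]
  ]
}}

```text
t: 2.82
tool_pos: [0.5077, -0.4682, 0.2695]
tcp_rot: [-0.001, 0.404, 0.915, 0.0]
wrist_force: [-0.1, 0.2, 0.7]
width: 0.0004
finger_force: 0.0
```

Run:
```python
from h import *
import pickle
s=bot.sense();im=capture('wrist');print(s['t'],s['tool_pos'],s['width'])
pickle.dump(s,open('w3.pkl','wb'));im=im[...,::-1];cv2.imwrite('pics/w3.png',im)
c=proj('wrist',np.array([.468,-.424,0.03]),s);print(c)
u,v=[int(max(0,t)) for t in c-[130,100]]
print(u,v);cv2.imwrite('pics/w3c.png',cv2.resize(im[v:v+200,u:u+260],None,fx=3,fy=3,interpolation=cv2.INTER_CUBIC))
```

```text
2.825 [ 0.50768755 -0.46824981  0.26954629] 0.00042084128315715455
[255.36604581 127.22974906]
125 27
```

View pics/w3c.png

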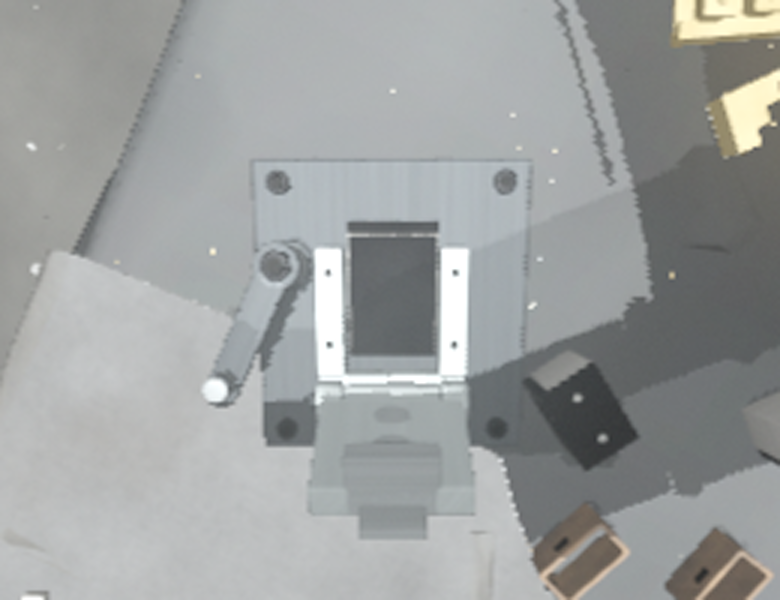

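This is a clear view. Base corners are at (250,159) and (531,159), and the wall mouth corners at (315,248) and (468,248). The block spans v 222..355 and u 349..437, and the stop is at v≈377. The latch pivot is at (276,265) and the pin top at (215,390). The leaf's free end is at v 514 and the tab end at v 538, u 358..427.

Run:
```python
from h import *
import pickle
S1,S3=[pickle.load(open(f'w{i}.pkl','rb')) for i in (1,3)]
g=lambda u,v,o:(o[0]+(u+.5)/3-.5,o[1]+(v+.5)/3-.5)
a=lambda u,v:g(u,v,(125,127)); b=lambda u,v:g(u,v,(125,27))
for n,p,q in [('baseL',(258,158),(250,159)),('baseR',(526,158),(531,159)),('wallL',(317,243),(315,248)),('wallR',(466,243),(468,248)),('capL',(350,246),(349,222)),('capR',(436,246),(437,222))]:
    print(n,*meet(ray('wrist',a(*p),S1),ray('wrist',b(*q),S3)))
f=lambda u,v,z:onz('wrist',b(u,v),z,S3)
A=f(250,159,.012);B=f(531,159,.012);W=f(315,248,.041);V=f(468,248,.041)
for L,Rr,k in((A,B,.06),(W,V,.022)):
    y=(Rr-L)/np.linalg.norm(Rr-L);x=np.array([y[1],-y[0],0]);print(np.linalg.norm(Rr-L),np.degrees(np.arctan2(x[1],x[0])),(L+Rr)/2+k*x)
th=np.radians(-47.6);X=np.array([np.cos(th),np.sin(th),0]);Y=np.array([-X[1],X[0],0]);O=(A+B+W+V)/4+.041*X;O[2]=0;print('O',O)
J=lambda P:np.array([(P-O)@X,(P-O)@Y,P[2]]).round(4)
for n,u,v,z in [('capL',349,222,.039),('capR',437,222,.039),('far',393,355,.039),('stop',393,376,.041),('pivot',276,265,.063),('pin',215,390,.083),('leafL',308,514,.128),('leafR',475,514,.128),('tab',393,538,.143)]: print(n,J(f(u,v,z)))
print('topview walls',)
```

```text
baseL [ 0.38125786 -0.42108323  0.00593208] 0.00229085593832666
baseR [ 0.47279516 -0.33756814  0.00506282] 0.0004877442470910754
wallL [ 0.42732308 -0.43041408  0.01467533] 0.0003788486800227286
wallR [ 0.47802819 -0.38421746  0.01421501] 0.00025010342280372026
capL [ 0.43319031 -0.41178782  0.04716304] 0.00022760637657302736
capR [ 0.45981883 -0.38751854  0.0469424 ] 0.0003716891962516961
0.12331767504971355 -47.67702606898387 [ 0.46747927 -0.42451064  0.012     ]
0.0640843251215009 -47.67267809612971 [ 0.46754062 -0.42389168  0.041     ]
O [ 0.46755006 -0.42416458  0.        ]
capL [-0.0326 -0.0175  0.039 ]
capR [-0.0326  0.0192  0.039 ]
far [0.0223 0.0008 0.039 ]
stop [0.0312 0.0008 0.041 ]
pivot [-0.0156 -0.0456  0.063 ]
pin [ 0.0309 -0.0686  0.083 ]
leafL [ 0.0678 -0.0292  0.128 ]
leafR [0.0679 0.0294 0.128 ]
tab [0.0717 0.0006 0.143 ]
topview walls
```

Pose: jig origin (0.4675, -0.4242), yaw -47.7°. Wall and base widths check to 1 mm. Latch radius is 52 mm at -0.46 rad, the leaf leans about 14° past upright, and the cap is about 8-10 mm out. The tool axes are already aligned with the jig, so I'll go down in front of the mouth.

Emit:
{"method": "carry_out", "body": {
  "deltas": [
    [[0, 0, 0], [1.5, 0, 0], 0],
    [[0, 0, 0], [3.05, 0, 0.3], 0],
    [[0, 0, 0], [3.05, 0, 1.7], 0],
    [[0, 0, 0], [3.05, 0, 3.1], 0],
    [[0, 0, 0], [3.05, 0, 4.4], 0],
    [[0, 0, 0], [3.05, 0, 5.4], 0],
    [[0, 0, 0], [3.05, 0, 5.84], 0],
    [[0, 0, 0], [3.05, 0, 5.84], 0]
  ]
}}

```text
t: 3.88
tool_pos: [0.4249, -0.3771, 0.0363]
tcp_rot: [-0.001, 0.404, 0.915, -0.0]
wrist_force: [0.8, -0.3, 0.5]
width: 0.0003
finger_force: 0.0
```

Emit:
{"method": "carry_out", "body": {
  "deltas": [
    [[0, 0, 0], [-0.2, 0, 0], 0],
    [[0, 0, 0], [-0.35, 0, 0], 0],
    [[0, 0, 0], [-0.45, 0, 0], 0],
    [[0, 0, 0], [-0.5, 0, 0], 0],
    [[0, 0, 0], [-0.55, 0, 0], 0],
    [[0, 0, 0], [-0.6, 0, 0], 0]
  ]
}}

```text
t: 4.62
tool_pos: [0.4419, -0.3955, 0.0369]
tcp_rot: [-0.0, 0.404, 0.915, -0.0]
wrist_force: [-0.7, 0.5, 2.2]
width: 0.0004
finger_force: 0.7
```

Emit:
{"method": "carry_out", "body": {
  "deltas": [
    [[0, 0, 0], [-0.03, 0, 0], 0],
    [[0, 0, 0], [-0.06, 0, 0], 0],
    [[0, 0, 0], [-0.09, 0, 0], 0],
    [[0, 0, 0], [-0.11, 0, 0], 0],
    [[0, 0, 0], [-0.11, 0, 0], 0]
  ]
}}

```text
t: 5.25
tool_pos: [0.4432, -0.3973, 0.0366]
tcp_rot: [-0.002, 0.404, 0.915, 0.0]
wrist_force: [-5.1, 7.7, 7.0]
width: 0.0006
finger_force: 4.5
```

Emit:
{"method": "carry_out", "body": {
  "deltas": [
    [[0, 0, 0], [-0.04, 0, 0], 0],
    [[0, 0, 0], [-0.07, 0, 0], 0],
    [[0, 0, 0], [-0.07, 0, 0], 0]
  ]
}}

```text
t: 5.62
tool_pos: [0.4431, -0.3975, 0.0363]
tcp_rot: [-0.004, 0.405, 0.915, 0.001]
wrist_force: [-8.1, 17.5, 13.0]
width: 0.0005
finger_force: 9.2
```

Emit:
{"method": "carry_out", "body": {
  "deltas": [
    [[0, 0, 0], [0.3, 0, 0], 0],
    [[0, 0, 0], [0.6, 0, 0], 0],
    [[0, 0, 0], [0.6, 0, -1], 0],
    [[0, 0, 0], [0.6, 0, -2.4], 0],
    [[0, 0, 0], [0.6, 0, -3.8], 0],
    [[0, 0, 0], [0.3, 0, -5.2], 0],
    [[0, 0, 0], [-1, 0, -6], 0],
    [[0, 0, 0], [-2.4, 0, -6], 0]
  ]
}}

```text
t: 6.62
tool_pos: [0.5134, -0.4735, 0.2824]
tcp_rot: [0.004, 0.404, 0.915, -0.001]
wrist_force: [0.6, -0.1, -1.0]
width: 0.0005
finger_force: 0.0
```

Emit:
{"method": "carry_out", "body": {
  "deltas": [
    [[0, 0, 0], [-0.5, 0, 0.15], 0],
    [[0, 0, 0], [-0.5, 0, 0.15], 0],
    [[0, 0, 0], [-0.5, 0, 0.15], 0]
  ]
}}

```text
t: 7.0
tool_pos: [0.5246, -0.4863, 0.2709]
tcp_rot: [-0.0, 0.404, 0.915, -0.0]
wrist_force: [-0.6, 0.1, 0.9]
width: 0.0004
finger_force: 0.0
```

Run:
```python
from h import *
import pickle
s=bot.sense();im=capture('wrist');print(s['t'],s['tool_pos'],s['width'])
pickle.dump(s,open('w4.pkl','wb'));im=im[...,::-1];cv2.imwrite('pics/w4.png',im)
X=np.array([.6732,-.7395,0]);O=np.array([.46755,-.42416,0])
print('TCP jx,jy',(s['tool_pos']-O)@X,(s['tool_pos']-O)@np.array([.7395,.6732,0]))
c=proj('wrist',O+[0,0,.03],s)
u,v=[int(max(0,t)) for t in c-[65,75]]
print(u,v,[np.round((proj('wrist',O+X*x+[0,0,.039],s)-[u,v])*5,1) for x in(-.025,.032)]);cv2.imwrite('pics/w4c.png',cv2.resize(im[v:v+120,u:u+130],None,fx=5,fy=5,interpolation=cv2.INTER_CUBIC))
```

```text
7.0 [ 0.52459204 -0.4862592   0.27088059] 0.00036279906597054665
TCP jx,jy 0.08432305463055761 0.0003774086394916082
189 32 [array([328.6, 269.3]), array([328.5, 504.7])]
```

View pics/w4c.png

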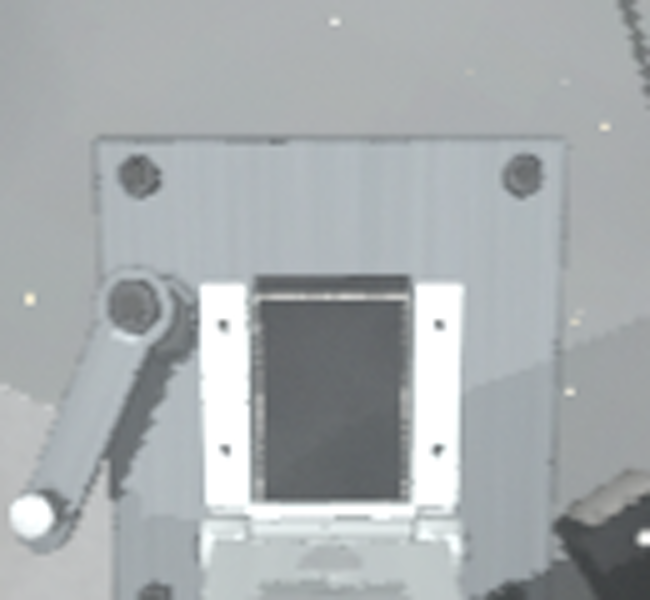

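The block is home: its cap is at v≈275, just outside the wall mouth at v≈284, and the gap at the stop (v≈503) is gone. Now I'll go down behind the leaf.

Emit:
{"method": "carry_out", "body": {
  "deltas": [
    [[0, 0, 0], [-0.29, 0, 0.6], 0],
    [[0, 0, 0], [-0.29, 0, 1.6], 0],
    [[0, 0, 0], [-0.29, 0, 2.6], 0],
    [[0, 0, 0], [-0.29, 0, 3.35], 0],
    [[0, 0, 0], [-0.29, 0, 3.35], 0],
    [[0, 0, 0], [-0.29, 0, 3.35], 0]
  ]
}}

```text
t: 7.8
tool_pos: [0.5333, -0.4956, 0.1383]
tcp_rot: [0.001, 0.404, 0.915, -0.0]
wrist_force: [0.1, -0.2, 0.9]
width: 0.0004
finger_force: 0.0
```

```bash
cat >> h.py <<'E'
def jig(s):
    d=np.array(s['tool_pos'])-[.46755,-.42416,0];return np.array([d@[.6732,-.7395,0],d@[.7395,.6732,0],d[2]])
def units(P,p0): d=(np.array(P)-p0)/.04;return (d*[-1,1,-1]).round(2).tolist()
E
python3 - <<'E'
from h import *
s=bot.sense();p=jig(s);print(p,s['wrist_force'])
for t in (104,90,82,75,67,60,52,45,37,30,22,15,10,5,2,0,-1.5):
    a=np.radians(t);r=.080
    print(t,units([.042-r*np.cos(a)+.006*np.sin(a)+.0114,0,.047+r*np.sin(a)+.006*np.cos(a)+.014],p))
E
```

```text
[0.09705342 0.00051521 0.13830626] [ 0.0818787  -0.22450108  0.88344386]
104 [0.46, -0.01, 0.03]
90 [0.94, -0.01, -0.07]
82 [1.22, -0.01, -0.07]
75 [1.46, -0.01, -0.04]
67 [1.73, -0.01, 0.03]
60 [1.96, -0.01, 0.13]
52 [2.2, -0.01, 0.26]
45 [2.4, -0.01, 0.41]
37 [2.6, -0.01, 0.61]
30 [2.75, -0.01, 0.8]
22 [2.89, -0.01, 1.04]
15 [2.98, -0.01, 1.27]
10 [3.03, -0.01, 1.44]
5 [3.07, -0.01, 1.61]
2 [3.08, -0.01, 1.71]
0 [3.09, -0.01, 1.78]
-1.5 [3.09, -0.01, 1.84]
```

Emit:
{"method": "carry_out", "body": {
  "deltas": [
    [[0, 0, 0], [0.25, 0, 0], 0],
    [[0, 0, 0], [0.46, 0, 0], 0],
    [[0, 0, 0], [0.7, 0, -0.04], 0],
    [[0, 0, 0], [0.94, 0, -0.07], 0],
    [[0, 0, 0], [1.22, 0, -0.07], 0],
    [[0, 0, 0], [1.46, 0, -0.04], 0],
    [[0, 0, 0], [1.73, 0, 0.03], 0],
    [[0, 0, 0], [1.96, 0, 0.13], 0]
  ]
}}

```text
t: 8.8
tool_pos: [0.4793, -0.4366, 0.1315]
tcp_rot: [-0.0, 0.404, 0.915, 0.0]
wrist_force: [0.7, -0.6, 2.3]
width: 0.0004
finger_force: 0.8
```

Run:
```python
from h import *
s=bot.sense();p=jig(s);print(p,s['wrist_force'])
for t in (60,52,45,37,30,22,15,10,5,2,0,-1.5):
    a=np.radians(t);r=.080
    print(t,units([.042-r*np.cos(a)+.006*np.sin(a)+.0114,0,.047+r*np.sin(a)+.006*np.cos(a)+.014],p))
```

```text
[0.01708641 0.00035901 0.13148095] [ 0.70791025 -0.61009183  2.28143412]
60 [-0.04, -0.01, -0.05]
52 [0.21, -0.01, 0.09]
45 [0.4, -0.01, 0.24]
37 [0.6, -0.01, 0.44]
30 [0.75, -0.01, 0.63]
22 [0.89, -0.01, 0.87]
15 [0.99, -0.01, 1.1]
10 [1.04, -0.01, 1.27]
5 [1.07, -0.01, 1.44]
2 [1.09, -0.01, 1.54]
0 [1.09, -0.01, 1.61]
-1.5 [1.1, -0.01, 1.66]
```

Emit:
{"method": "carry_out", "body": {
  "deltas": [
    [[0, 0, 0], [0.21, 0, 0.1], 0],
    [[0, 0, 0], [0.4, 0, 0.25], 0],
    [[0, 0, 0], [0.6, 0, 0.45], 0],
    [[0, 0, 0], [0.75, 0, 0.64], 0],
    [[0, 0, 0], [0.89, 0, 0.88], 0],
    [[0, 0, 0], [0.98, 0, 1.1], 0],
    [[0, 0, 0], [1.03, 0, 1.27], 0],
    [[0, 0, 0], [1.07, 0, 1.43], 0]
  ]
}}

```text
t: 9.8
tool_pos: [0.451, -0.4055, 0.074]
tcp_rot: [-0.0, 0.404, 0.915, -0.0]
wrist_force: [-0.3, -0.7, 1.6]
width: 0.0003
finger_force: 0.4
```

Emit:
{"method": "carry_out", "body": {
  "deltas": [
    [[0, 0, 0], [0, 0, 0.08], 0],
    [[0, 0, 0], [0, 0, 0.15], 0],
    [[0, 0, 0], [0, 0, 0.2], 0],
    [[0, 0, 0], [0, 0, 0.22], 0],
    [[0, 0, 0], [0, 0, 0.22], 0]
  ]
}}

```text
t: 10.42
tool_pos: [0.4512, -0.4056, 0.0671]
tcp_rot: [0.0, 0.404, 0.915, -0.0]
wrist_force: [-3.8, 3.5, 11.2]
width: 0.0006
finger_force: 5.6
```

Emit:
{"method": "carry_out", "body": {
  "deltas": [
    [[0, 0, 0], [0, 0, 0.03], 0],
    [[0, 0, 0], [0, 0, 0.03], 0],
    [[0, 0, 0], [0, 0, -0.6], 0],
    [[0, 0, -1], [0, 0, -1.6], 0],
    [[0, 0, -2.7], [0, 0, -1.6], 0],
    [[0, 0, -4.4], [0, 0, -1.6], 0],
    [[0, 0, -6.1], [0, 0, -1.6], 0],
    [[0, 0, -7.8], [0, 0, -1.6], 0]
  ]
}}

```text
t: 11.42
tool_pos: [0.4513, -0.4056, 0.1299]
tcp_rot: [0.0, 0.005, 1.0, -0.0]
wrist_force: [-0.1, 0.2, 0.3]
width: 0.0006
finger_force: 0.0
```

Emit:
{"method": "carry_out", "body": {
  "deltas": [
    [[0, 0, -1.7], [0, 0, 0], 0],
    [[0, 0, -3.4], [0, 0, 0], 0],
    [[0, 0, -5.1], [0, 0, 0], 0],
    [[0, 0, -6.8], [0, 0, 0], 0],
    [[0, 0, -8.5], [0, 0, 0], 0],
    [[0, 0, -10.2], [0, 0, 0], 0],
    [[0, 0, -11.9], [0, 0, 0], 0],
    [[0, 0, -12.5], [0, 0, 0], 0]
  ]
}}

```text
t: 12.42
tool_pos: [0.4513, -0.4057, 0.1298]
tcp_rot: [0.0, -0.604, 0.797, -0.0]
wrist_force: [-0.3, 0.1, 0.7]
width: 0.0003
finger_force: 0.0
```

```bash
cat >> h.py <<'E'
YJ=np.array([[.6732,-.7395,0],[.7395,.6732,0],[0,0,1]])
def tunits(P,s): return (Rt(s).T@(YJ.T@(np.array(P)-jig(s)))/.04).round(2).tolist()
E
python3 - <<'E'
from h import *
s=bot.sense();p=jig(s);Tj=YJ@Rt(s);n=-Tj[:,0];print(s['t'],p,s['q'],np.degrees(np.arctan2(n[1],n[0])))
pin=lambda a:np.array([-.0155+.052*np.cos(a),-.0458+.052*np.sin(a)])
print('start',tunits([*(pin(-.46)-.028*n[:2]),.082],s))
im=capture('wrist')[...,::-1];cv2.imwrite('pics/w5.png',im)
cv2.imwrite('pics/w5v.png',cv2.resize(im,None,fx=1.5,fy=1.5,interpolation=cv2.INTER_CUBIC))
E
```

```text
12.425 [-0.02460761  0.00044969  0.12983574] [-4.10589840e-01  3.39404888e-01 -2.88133163e-01  4.05868584e-06
 -9.42805742e-01  1.37187663e-01] 122.02234489872066
start [2.91, -0.26, 1.2]
```

View pics/w5v.png

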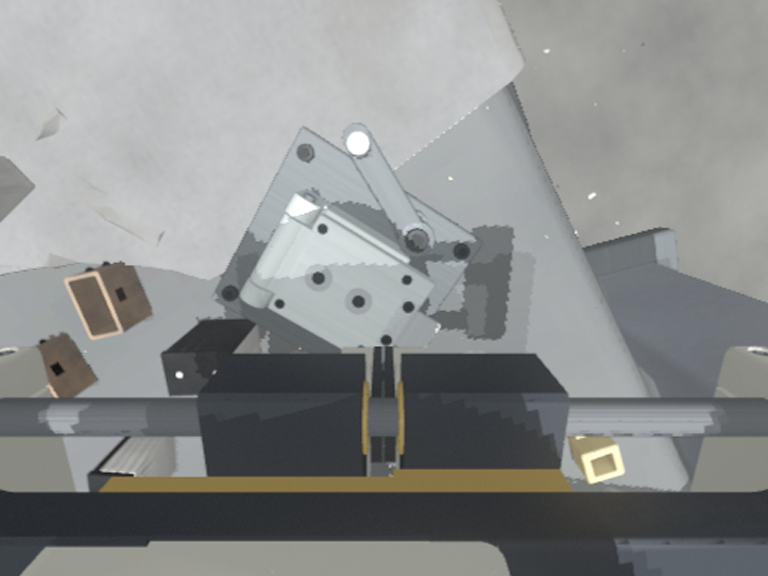

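The leaf lies flat and shut. The latch is still swung out, with its pin at (358,143). Next I'll move past the pin and go down beside it.

Emit:
{"method": "carry_out", "body": {
  "deltas": [
    [[0, 0, 0], [1.2, -0.1, 0], 0],
    [[0, 0, 0], [2.4, -0.2, 0], 0],
    [[0, 0, 0], [2.91, -0.26, 0], 0],
    [[0, 0, 0], [2.91, -0.26, 0.3], 0],
    [[0, 0, 0], [2.91, -0.26, 0.9], 0],
    [[0, 0, 0], [2.91, -0.26, 1.2], 0],
    [[0, 0, 0], [2.91, -0.26, 1.2], 0]
  ]
}}

```text
t: 13.35
tool_pos: [0.4291, -0.5192, 0.0807]
tcp_rot: [-0.0, -0.603, 0.798, 0.001]
wrist_force: [0.2, 0.3, 0.4]
width: 0.0004
finger_force: 0.0
```

Run:
```python
from h import *
s=bot.sense();p=jig(s);Tj=YJ@Rt(s);n=-Tj[:,0];print(s['t'],p,s['wrist_force'])
pin=lambda a:np.array([-.0155+.052*np.cos(a),-.0458+.052*np.sin(a)])
for a in (-.46,-.3,-.15,0,.15,.3,.45,.6,.75,.9,1.05,1.2,1.35,1.5,1.57,1.65): print(a,tunits([*(pin(a)-.0164*n[:2]),.082],s))
```

```text
13.35 [ 0.04441104 -0.09244867  0.0806725 ] [0.15820078 0.26054831 0.43663465]
-0.46 [-0.27, -0.03, -0.03]
-0.3 [-0.39, -0.2, -0.03]
-0.15 [-0.53, -0.33, -0.03]
0 [-0.69, -0.45, -0.03]
0.15 [-0.86, -0.54, -0.03]
0.3 [-1.04, -0.6, -0.03]
0.45 [-1.23, -0.64, -0.03]
0.6 [-1.43, -0.64, -0.03]
0.75 [-1.62, -0.62, -0.03]
0.9 [-1.81, -0.57, -0.03]
1.05 [-1.99, -0.49, -0.03]
1.2 [-2.15, -0.38, -0.03]
1.35 [-2.3, -0.25, -0.03]
1.5 [-2.42, -0.11, -0.03]
1.57 [-2.47, -0.03, -0.03]
1.65 [-2.53, 0.06, -0.03]
```

Emit:
{"method": "carry_out", "body": {
  "deltas": [
    [[0, 0, 0], [-0.27, -0.03, -0.03], 0],
    [[0, 0, 0], [-0.39, -0.2, -0.03], 0],
    [[0, 0, 0], [-0.53, -0.33, -0.03], 0],
    [[0, 0, 0], [-0.69, -0.45, -0.03], 0],
    [[0, 0, 0], [-0.86, -0.54, -0.03], 0],
    [[0, 0, 0], [-1.04, -0.6, -0.03], 0],
    [[0, 0, 0], [-1.23, -0.64, -0.03], 0],
    [[0, 0, 0], [-1.43, -0.64, -0.03], 0]
  ]
}}

```text
t: 14.35
tool_pos: [0.4699, -0.4718, 0.0829]
tcp_rot: [0.0, -0.603, 0.798, -0.0]
wrist_force: [0.2, -1.9, -0.4]
width: 0.0007
finger_force: 1.0
```

Run:
```python
from h import *
s=bot.sense();p=jig(s);Tj=YJ@Rt(s);n=-Tj[:,0];print(s['t'],p,YJ@s['wrist_force'])
pin=lambda a:np.array([-.0155+.052*np.cos(a),-.0458+.052*np.sin(a)])
for a in (.6,.75,.9,1.05,1.2,1.35,1.5,1.57,1.65): print(a,tunits([*(pin(a)-.0164*n[:2]),.082],s))
```

```text
14.35 [ 0.03681413 -0.03034402  0.08289634] [ 1.58844529 -1.10887101 -0.39578043]
0.6 [-0.01, 0.02, 0.02]
0.75 [-0.2, 0.04, 0.02]
0.9 [-0.39, 0.09, 0.02]
1.05 [-0.57, 0.17, 0.02]
1.2 [-0.73, 0.28, 0.02]
1.35 [-0.88, 0.4, 0.02]
1.5 [-1.0, 0.55, 0.02]
1.57 [-1.06, 0.63, 0.02]
1.65 [-1.11, 0.72, 0.02]
```

Contact force is about 1.9 N, as expected. I'll swing it the rest of the way.

Emit:
{"method": "carry_out", "body": {
  "deltas": [
    [[0, 0, 0], [-0.2, 0.04, 0], 0],
    [[0, 0, 0], [-0.39, 0.09, 0], 0],
    [[0, 0, 0], [-0.57, 0.17, 0], 0],
    [[0, 0, 0], [-0.73, 0.28, 0], 0],
    [[0, 0, 0], [-0.88, 0.4, 0], 0],
    [[0, 0, 0], [-1.0, 0.55, 0], 0],
    [[0, 0, 0], [-1.06, 0.63, 0], 0],
    [[0, 0, 0], [-1.11, 0.7, 0], 0]
  ]
}}

```text
t: 15.35
tool_pos: [0.455, -0.4222, 0.0832]
tcp_rot: [0.0, -0.603, 0.798, -0.001]
wrist_force: [4.1, -5.6, -2.2]
width: 0.0007
finger_force: 3.3
```

Emit:
{"method": "carry_out", "body": {
  "deltas": [
    [[0, 0, 0], [-0.03, 0.03, 0], 0],
    [[0, 0, 0], [-0.05, 0.05, 0], 0],
    [[0, 0, 0], [-0.05, 0.05, 0], 0]
  ]
}}

```text
t: 15.72
tool_pos: [0.4549, -0.4216, 0.0835]
tcp_rot: [0.0, -0.603, 0.798, -0.002]
wrist_force: [4.8, -10.7, -4.1]
width: 0.0003
finger_force: 5.5
```

The force is rising with no motion, so the latch is at its stop. I'll back off, lift and look.

Emit:
{"method": "carry_out", "body": {
  "deltas": [
    [[0, 0, 0], [0.15, 0, 0], 0],
    [[0, 0, 0], [0.35, -0.1, 0], 0],
    [[0, 0, 0], [0.4, -0.1, -0.6], 0],
    [[0, 0, 0], [0.2, -0.1, -1.6], 0],
    [[0, 0, 0], [-1, -0.1, -2.6], 0],
    [[0, 0, 0], [-2, -0.1, -3], 0],
    [[0, 0, 0], [-2.5, -0.1, -3], 0],
    [[0, 0, 0], [-2.5, -0.1, -3], 0]
  ]
}}

```text
t: 16.73
tool_pos: [0.4844, -0.3234, 0.2024]
tcp_rot: [-0.0, -0.603, 0.797, 0.001]
wrist_force: [0.1, 0.4, 0.1]
width: 0.0004
finger_force: 0.0
```

Run:
```python
from h import *
s=bot.sense();im=capture('wrist')[...,::-1];print(s['t'],s['tool_pos'],s['wrist_force'])
cv2.imwrite('pics/w6.png',cv2.resize(im,None,fx=1.5,fy=1.5,interpolation=cv2.INTER_CUBIC))
print([proj('wrist',YJ.T@np.array(p)+[.46755,-.42416,0],s)*1.5 for p in([-.0155,-.0458,.063],[-.0155,.0062,.083])])
```

```text
16.725 [ 0.48444657 -0.32336133  0.20237668] [0.0941325  0.3996112  0.12342351]
[array([425.85232298,  74.03080647]), array([380.09512486, 150.20962652])]
```

View pics/w6.png

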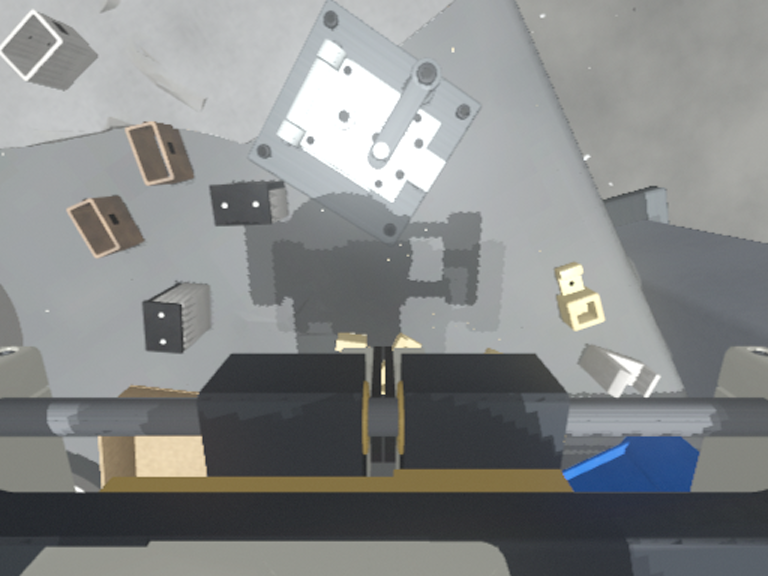

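The latch lies across the shut leaf. The pin is at (381,150) and the pivot at (427,73), which matches the predicted pixels for 1.57 rad. The bystanders are still standing.

```bash
python3 -c "
from station import bot
print(bot.job_done())"
```

```text
the job is handed in; nothing more can be done
None
```

The drill jig is ready for drilling and I handed the job in at about 17 s of the 58 s allowed: the last pictures show the block home, the leaf shut and the latch fully across it, though the hand-in returned no verdict.

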